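# Lock the block heater's dial and rock its stuck block free

## Robot

A 7-joint arm with a two-finger parallel gripper is mounted at the origin on the work surface. World frame = base frame: x ahead of the robot, y to its left, z up, the work surface at z = 0. Lengths are in m, angles in degrees, forces in N, time in s.
With the tool pointing down it reaches from about 0.4 to 0.9 m from the base axis. Payload 5.5 kg.
Tool frame: the origin (TCP) lies midway between the tips of the shut fingers; the grasp point (between the pads) lies arm.grasp_offset behind it (arm.grasp_offset is the distance from the TCP to the grasp point, in m); z points along the fingers, y is the direction in which the jaws open and shut (so a half turn about z gives the same grasp; the last joint's range is limited). The gripper opens to 85 mm and grips with 20 to 120 N. Pads are 22 mm wide; open, the fingers measure 114 mm over their backs; the gripper's body (76 mm by 85 mm) begins 54 mm behind the grasp point. The pads swing forward as they close: fully open they stand 13 mm farther back than shut.
Start: joints at [85.841, 28.699, -24.465, 88.831, 12.651, 65.22, -12.049], TCP at [0.214, -0.614, 0.231] pointing down, gripper open.
Joint ranges: [-164.97, 164.97], [-17.58, 116.51], [-87.97, 89.64], [11.32, 138.91], [-80.73, 260.73], [10.89, 115.49], [-147.41, 147.41]. Speed limits (degrees/s): [147.25, 147.25, 180, 180, 180, 180, 180].

## Interface

Orientations are given as [roll, pitch, yaw] about the fixed x, y, z axes, in that order (R = Rz(yaw) Ry(pitch) Rx(roll)).
In Python, from bench import arm gives the robot as it stands.
- The arm moves only by the tool send_rows, never from a script. Its argument "motion" is a list of rows, each an object of numbers: "grip": the gripper command: -1 is fully open, 1 is shut, values between are in proportion; "x", "y", "z": the shift along the tool's x, y, z in cm; "ax", "ay", "az": the turn, a rotation vector about the tool's x, y, z in rad. A call has 1 to 10 rows; each row shifts and turns the commanded pose from where the row before left it, along the tool's axes as they then stand; what a row does not reach is not made up. A row lasts 1/10 s, in which the tool goes at most 50 mm and 8.59 degrees, less where a joint would pass 70% of its speed; a pose out of reach is approached as far as the arm can. A call with a gripper value outside its range is refused whole. The fingers move at their own pace and stop on an object; "grip_force" is the grip in N (left out, the last holds). Time passes only in rows, so rows that do not move let the fingers close. It gives the time, the measured TCP pose, the force and the opening at its end, in the units of the state.
- arm.sense(): the state, without advancing time (a new reading comes with each control period).
- arm.camera(name): name is "scene" or "top"; returns the picture (400x640x3 uint8, red, green, blue); there is no depth.
- arm.calibration(name): a dict with "mtx" (3x3 intrinsics, pixels), "extrinsics" (4x4, takes a point from camera to world coordinates). Camera axes: x right, y down, z forward; pixel columns grow to the right and rows downward; lengths in m; the calibration is good to about 2 mm. A picture is of the moment at which its call begins. calibration takes no time and is no camera call.
- arm.sign_off(): hands the job in, once; it reports no verdict.
Trained networks look in the newest picture that a camera, given by its name, has taken for a name from the list of things; names that differ only in an ending like _2 or _b are one class to them, and where a whole thing is asked for, a point or a joint stands for the part that bears it (a point fixed in the world has none). Each returns a list of dicts, best first, with "p" (0 to 1); they miss things now and then, are a little off and sometimes report something else, mostly with a low value. They report only what shows in the picture. A call takes as long as a camera call. They do not tell look-alikes from the thing itself.
- arm.find_in(camera, query): "position" ([row, column] in pixels, amid what is visible of it).
The state is a dict: "clock": time; "joints": joint angles; "joint_velocities": joint speeds; "joint_torque": joint torques, N m; "position": TCP position; "tool_rot": TCP orientation; "force": force on the tool from outside, world axes, zero at the start; "wrist_torque": the same for the moment, N m; "opening": opening from 0.0 (shut) to 1.0 (fully open).
Only numpy, scipy, OpenCV 4.12 (cv2) and the standard library are available. Lean on these libraries where they do the work, as an engineer would, in place of code of your own. Each camera call takes 0.05 s, during which the arm holds its last target.

## Task

The dry-block heater is going out of use: turn its dial back to the red mark, slide the yellow dial lock fully home over the dial, then take the aluminium block by its handle and rock it from side to side (left and right) to work it up out of the tight well. Do not yank it: the heater stays standing where it is on the bench, and the bottles and vial rack around it stay undisturbed. Finish still holding the block level and still, straight above its well and just clear of it, about a finger's breadth (20 mm).

Things in the scene. Friction and masses are not known exactly. Their poses are not given: they have to be found in the camera images.
- heater: White dry-block heater standing loose on four rubber feet, 190 (x) x 270 (y) x 85 mm high, 3.4 kg. Origin at the centre of its underside; x away from its front (which faces the robot at yaw 0), y to its left, z up. Its flat top (the deck) is 85 mm above the bench: the block's well is in the left part, the grey panel with dial and yellow lock in the right part
- well_mouth (a point): Centre of the mouth of the well, level with the deck, at (0, 55, 85) mm in the heater's frame, same axes. The well is 80 (x) x 51 (y) mm and 40 mm deep. Sprung copper plates in its left and right walls, 18 to 36 mm below the mouth, grip the block with about 27 N each: a straight pull takes 45 to 65 N and would lift the heater
- block_grip (a point): Centre of the black lifting handle of the block, axes as the block's (at the start the heater's). A flat-sided bar 54 (x) x 14 (y) x 24 mm high, to be gripped across its 14 mm from above; its underside is 16 mm above the block's top, on an 11 mm post. At the start its centre is 38 mm above the deck
- block_base (a point): Centre of the underside of the aluminium block, 78 mm below block_grip along the block's z. Block 76 (x) x 46 (y) x 50 mm, 0.3 to 0.55 kg; at the start fully down on the well's floor, 10 mm of it above the deck, play 2.5 mm left and right, 2 mm front and back. Leaning it left and right by about 0.08 rad, easing it up 3 mm per lean, walks it out; risen 22 mm it has left the plates
- dial (a joint): Angle of the dial in rad: 0 when the white pointer stripe on its bar stands at the red mark (pointing to the heater's front, -x); grows clockwise seen from above. It turns from -0.6 to 1.9 and stays where left; starts at 0.5 to 1.4. Friction about 0.05 N m
- dial_grip (a point): Centre of the dial's bar grip, on the vertical turning axis, 27.5 mm above the deck; x along the bar, so the pointer end is at -x. Bar 36 (x) x 10 (y) mm, from 5.5 to 35.5 mm above the deck, on a disc of 44 mm diameter
- dial_lock (a joint): Travel of the yellow dial lock in m: 0 drawn back, 0.036 fully home. It slides along the heater's -x (towards its front), its two prongs then straddling the dial's bar; they are blocked by the bar if the dial is more than about 0.14 rad off the mark. Friction about 1.5 N, stays where left, starts at 0 to 0.006
- lock_tab (a point): Centre of the lock's upright thumb tab, 27.5 mm above the deck; axes as the heater's. Tab 16 (x) x 12 (y) x 23 mm, from 16 to 39 mm above the deck; the rest of the lock is lower. Its prongs, 15 mm apart inside, reach 54 mm ahead of the tab's centre (to -x). With the lock home the tab's centre is 42 mm behind (+x of) the dial's axis
- amber_bottle_mid (a point): Bystander: amber bottle with red cap, 68 mm diameter, 145 mm high, its centre half-way up
- solvent_bottle_mid (a point): Bystander: clear bottle with blue cap, 76 mm diameter, 155 mm high, its centre half-way up
- vial_rack_mid (a point): Bystander: blue vial rack, 60 (x) x 150 (y) x 32 mm high with vials standing to 48 mm, the centre of its blue body; it stands beyond the heater
Things that resemble listed ones, but are neither listed nor needed, are in the scene too. Of the things like the part that bears block_grip, leave any that is blue; of the rest the smaller one is meant.

How it is judged:
By the outcome, as a careful person would: the job done as asked, in the order asked, and still so for the second after the job is handed in, while the arm keeps its last pose, push and grip.
It also fails if it takes over 61 s, if anything falls off the work surface, if the arm or the gripper's body presses on something with over 40 N, if the wrist force passes 120 N, or if a joint passes its speed limit or range.

## Working session

There is one attempt and no reset: what is moved stays moved. The work goes in short steps, Python scripts to look and compute and a tool call to move; the robot and the scene stay as the last step left them, time stands still between calls to the robot, and variables do not carry over. Pictures are saved under pics/ and viewed, and the job is handed in when it is done.

Besides the shell and the picture viewer there is one more tool, called after "Emit:" as a command line: name --argument value ..., lists and objects as JSON in quotes. send_rows: Moves the arm, as the interface text tells. Its arguments: {"type":"object","properties":{"motion":{"type":"array","items":{"type":"object","properties":{"grip":{"type":"number"},"x":{"type":"number"},"y":{"type":"number"},"z":{"type":"number"},"ax":{"type":"number"},"ay":{"type":"number"},"az":{"type":"number"}}}},"grip_force":{"type":"number"}},"required":["motion"]}

```bash
ls; mkdir -p pics
python3 - <<'E'
from bench import arm
import cv2
print(arm.sense()); print(arm.grasp_offset)
for n in("scene","top"):
    im=arm.camera(n); cv2.imwrite(f"pics/{n}0.png",im[:,:,::-1]); c=arm.calibration(n); print(n,c)
for n in("scene","top"):
    for q in("heater","block_grip","dial_grip","lock_tab","amber_bottle_mid","solvent_bottle_mid","vial_rack_mid"):
        print(n,q,[(round(d['p'],2),d['position']) for d in arm.find_in(n,q)][:5])
E
```

```text
pics
{'clock': 0.0, 'joints': array([ 85.83844486,  28.75410443, -24.45372244,  88.88990088,
        12.65160388,  65.21916042, -12.04842988]), 'joint_velocities': array([-0.02160814,  0.04507954, -0.02926295,  0.03174695, -0.03648483,
        0.00037519, -0.00020703]), 'joint_torque': array([-2.91558335e-04, -5.69515049e+01, -5.81669614e+00, -2.80939615e+01,
        1.06098899e-02,  1.20123578e-02,  2.21222643e-05]), 'position': array([ 0.21394792, -0.61306645,  0.23026809]), 'tool_rot': array([-1.79890492e+02, -3.75791150e-03,  1.92461230e+01]), 'force': array([ 0.26789977, -0.01297207, -1.09312385]), 'wrist_torque': array([ 0.0361066 , -0.01555397, -0.02626325]), 'opening': 0.9950787476980341}
0.0187
scene {'mtx': array([[394.9953244,   0.       , 314.5458546],
       [  0.       , 394.9953244, 206.5229669],
       [  0.       ,   0.       ,   1.       ]]), 'extrinsics': array([[-0.20157149,  0.63384286, -0.74673433,  1.35357362],
       [ 0.97935418,  0.11851135, -0.1637695 ,  0.21751214],
       [-0.01530764, -0.76432865, -0.64464517,  0.75944783],
       [ 0.        ,  0.      
[... 543 characters left out ...]
93, [191.7, 301.0]), (0.83, [183.7, 360.2]), (0.62, [268.8, 321.1])]
scene dial_grip [(0.7, [190.0, 300.4]), (0.62, [177.6, 251.2])]
scene lock_tab [(0.7, [193.3, 244.6]), (0.51, [259.4, 243.9])]
scene amber_bottle_mid [(0.92, [208.4, 191.2])]
scene solvent_bottle_mid [(0.77, [213.9, 372.6])]
scene vial_rack_mid [(0.86, [261.6, 243.2]), (0.43, [205.6, 276.3])]
top heater [(0.73, [223.3, 377.4])]
top block_grip [(0.92, [223.3, 349.3]), (0.92, [281.1, 270.8]), (0.61, [131.5, 307.8])]
top dial_grip [(0.66, [242.4, 417.5])]
top lock_tab [(0.79, [213.7, 413.2])]
top amber_bottle_mid [(0.64, [194.5, 472.3])]
top solvent_bottle_mid [(0.69, [215.1, 261.8])]
top vial_rack_mid [(0.71, [141.3, 395.5])]
```

View pics/scene0.png

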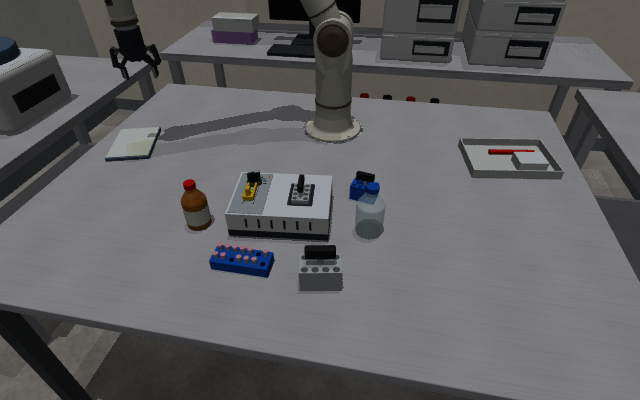

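View pics/top0.png

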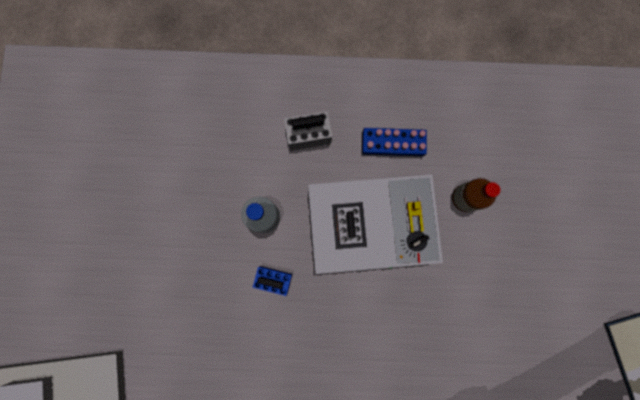

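Run:
```python
import cv2
a=cv2.imread("pics/scene0.png")[150:300,160:400];cv2.imwrite("pics/scene0c.png",cv2.resize(a,None,fx=3.3,fy=3.3,interpolation=cv2.INTER_CUBIC))
a=cv2.imread("pics/top0.png")[170:300,310:460];cv2.imwrite("pics/top0c.png",cv2.resize(a,None,fx=4.5,fy=4.5,interpolation=cv2.INTER_CUBIC))
```

```text
(no output)
```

View pics/scene0c.png

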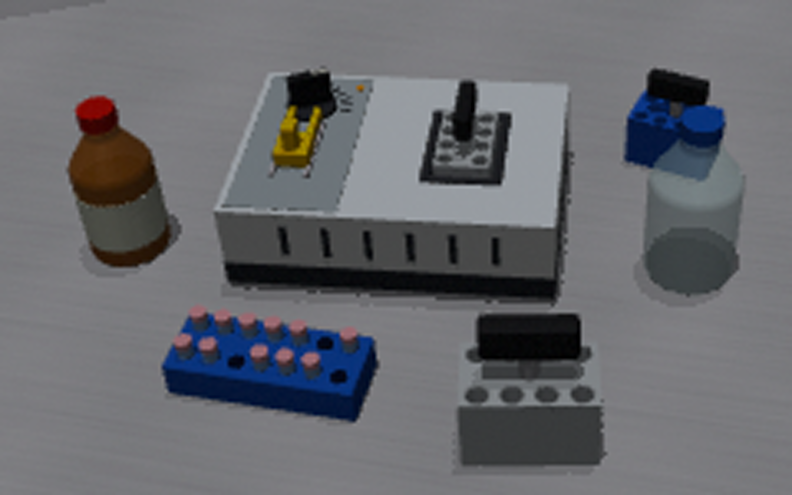

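View pics/top0c.png

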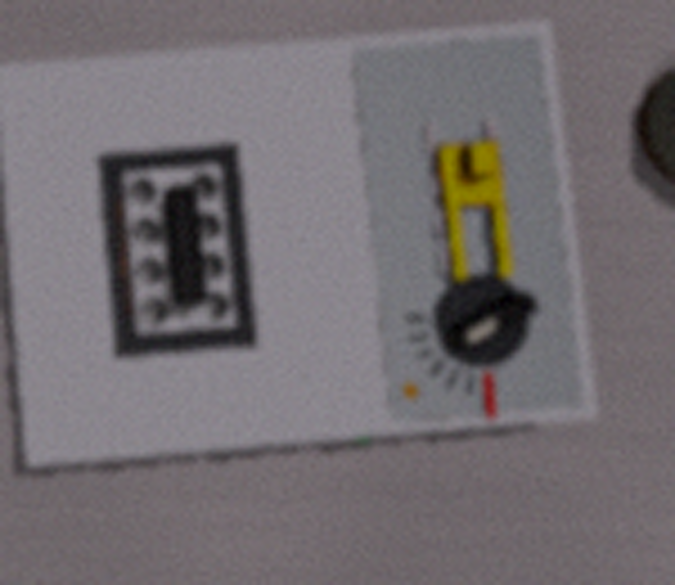

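The scene view shows the heater at (280,205), with its block handle at (301,185) and the yellow lock at (250,192). The amber bottle is at (195,208), the clear bottle at (370,214) and the rack at (242,260).

Things that could be taken for the block, in the top view:
- The grey block in the well, at (349,223).
- The blue block, at (271,281), which the task says to leave.
- The larger grey block standing free, at (308,131).

I choose the one in the well, because it isn't blue and it's the smaller grey one; the close crop confirms it. The dial pointer points left-down, about 1 rad off the red mark at top (418,257).

Next I'll fit the poses.

```bash
cat > h.py <<'E'
from bench import arm
import numpy as np, cv2
from scipy.optimize import least_squares
def proj(n,P):
    c=arm.calibration(n); E=np.linalg.inv(c['extrinsics']); P=np.atleast_2d(P)
    q=P@E[:3,:3].T+E[:3,3]; p=q@c['mtx'].T; return p[:,:2]/p[:,2:]
def W(h,P):  # heater frame(m) -> world
    x,y,t=h[:3]; P=np.atleast_2d(P); c,s=np.cos(t),np.sin(t)
    return np.c_[x+c*P[:,0]-s*P[:,1], y+s*P[:,0]+c*P[:,1], P[:,2]]
def tri(pt,ps):
    r=lambda X: np.r_[proj("top",X)[0]-pt,proj("scene",X)[0]-ps]
    s=least_squares(r,[.5,0,.1],x_scale=.1); return s.x,np.abs(s.fun).max()
def overlay(n,pts,box,f,out,im=None):
    im=arm.camera(n) if im is None else im
    x0,y0,x1,y1=box
    a=cv2.resize(im[y0:y1,x0:x1,::-1],None,fx=f,fy=f,interpolation=cv2.INTER_CUBIC)
    for poly,col in pts:
        p=((proj(n,poly)-[x0,y0]+.5)*f-.5)
        if len(p)==1: cv2.drawMarker(a,tuple(np.int32(p[0])),col,0,10,1)
        else: cv2.polylines(a,[np.int32(p)],True,col,1)
    cv2.imwrite(out,a)
E
cat > m1.py <<'E'
from h import *
z=.085
C=np.array([[-.095,-.135,z],[-.095,.135,z],[.095,.135,z],[.095,-.135,z]])
ct=np.array([[597,415],[25,465],[0,65],[548,22]])/4.5+[310,170]-.4
cs=np.array([[272,75],[570,85],[555,225],[217,210]])/3.3+[160,150]-.3
for use in("t","s","ts"):
    f=lambda h:np.r_[(proj("top",W(h,C))-ct).ravel() if "t" in use else [],(proj("scene",W(h,C))-cs).ravel() if "s" in use else []]
    s=least_squares(f,[.48,0,0],x_scale=.1);print(use,s.x,np.round(s.fun,1))
h=s.x
g=lambda x,y,f,ox,oy:(np.array([x,y])/f+[ox,oy]-.4)
for nm,a,b in(("handle top-centre",(180,245),(465,90)),):
    print(nm,tri(g(*a,4.5,310,170),g(*b,3.3,160,150)))
for i,nm in enumerate(("h","d")):pass
np.save("h.npy",h)
box=lambda cx,cy,lx,ly,zz:np.array([[cx-lx/2,cy-ly/2,zz],[cx+lx/2,cy-ly/2,zz],[cx+lx/2,cy+ly/2,zz],[cx-lx/2,cy+ly/2,zz]])
P=[(W(h,C),(0,255,0)),(W(h,box(0,.055,.08,.051,z)),(0,255,255)),(W(h,box(0,.055,.054,.014,z+.05)),(255,0,255)),(W(h,box(0,.055,.054,.014,z+.026)),(255,0,0))]
for n,b in(("top",(310,170,460,290)),("scene",(160,150,400,300))):
    im=cv2.imread(f"pics/{n}0.png")[:,:,::-1]; overlay(n,P,b,5 if n=="top" else 3.3,f"pics/ov_{n}.png",im)
E
python3 m1.py
```

```text
t [ 0.53649865 -0.05600378  0.10978989] [ 0.3  0.5  0.2  0.1 -1.3 -0.3  0.8 -0.4]
s [ 0.53308223 -0.05423915  0.11380327] [-0.3 -0.9  0.1 -0.3  0.6  0.6 -0.4  0.1]
ts [ 0.53566314 -0.05516954  0.1108241 ] [-0.1  0.8 -0.2  0.5 -1.7  0.1  0.4 -0.1 -0.8 -0.5 -0.3  0.2 -0.1  1.3
 -1.1  0.6]
handle top-centre (array([0.52881002, 0.00231471, 0.14475355]), np.float64(0.8010783949649749))
```

```bash
sleep 0
```

```text
(no output)
```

View pics/ov_top.png

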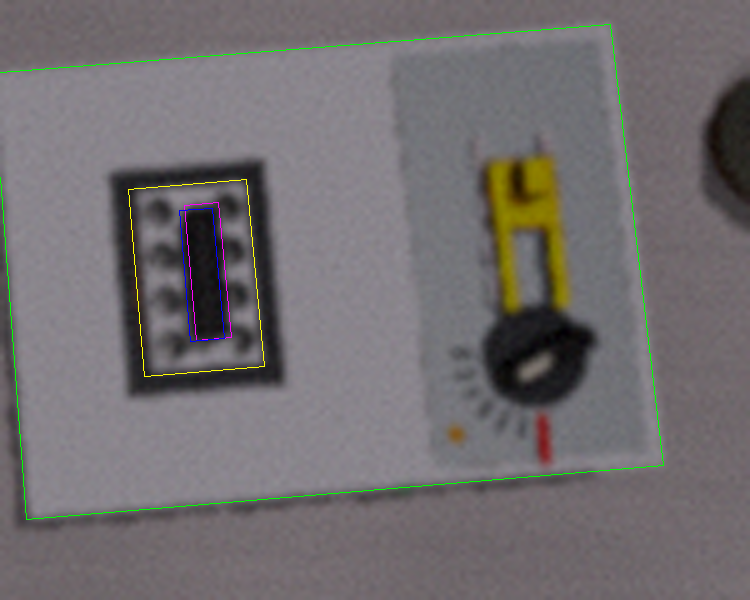

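View pics/ov_scene.png

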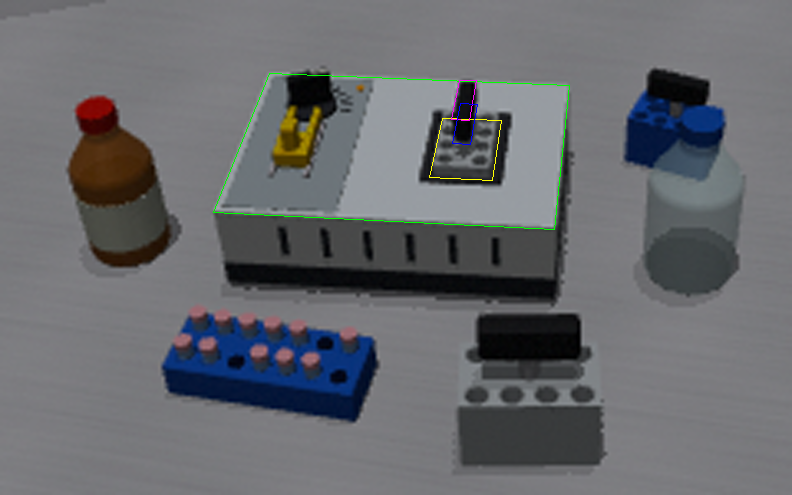

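```bash
cat > m2.py <<'E'
from h import *
h=np.load("h.npy")
def back(n,px,z):
    c=arm.calibration(n);E=c['extrinsics'];d=E[:3,:3]@np.linalg.solve(c['mtx'],[*px,1]);o=E[:3,3];X=o+d*(z-o[2])/d[2]
    t=h[2];v=X[:2]-h[:2];return np.round(1e3*np.array([np.cos(t)*v[0]+np.sin(t)*v[1],-np.sin(t)*v[0]+np.cos(t)*v[1]]),1)
T=lambda x,y:np.array([x,y])/5+[310,170]-.4
S=lambda x,y:np.array([x,y])/3.3+[160,150]-.35
print("disc",back("top",T(536,355),.0895),"red",back("top",T(541,415),.085),back("top",T(545,462),.085))
print("stripe ends",back("top",T(518,377),.1205),back("top",T(551,355),.1205))
print("prongs",back("top",T(494,162),.1),back("top",T(553,158),.1),back("top",T(511,310),.1),back("top",T(569,303),.1))
print("tab top",back("top",T(518,180),.124), "scene tab top",back("scene",S(290,117),.124))
print("scene bar top corners",back("scene",S(291,74),.1205),back("scene",S(331,70),.1205))
for n,b,f in(("top",(400,200,445,265),12),("scene",(225,160,280,215),11)):
    a=cv2.imread(f"pics/{n}0.png")[b[1]:b[3],b[0]:b[2]];cv2.imwrite(f"pics/z_{n}.png",cv2.resize(a,None,fx=f,fy=f,interpolation=cv2.INTER_CUBIC)[:600])
E
python3 m2.py
```

```text
disc [-44.4 -85.2] red [-69.8 -85.7] [-89.5 -85.2]
stripe ends [-52.3 -68.5] [-44.6 -82.9]
prongs [ 37.8 -73.7] [ 37.5 -98.8] [-24.8 -74. ] [-23.9 -98.6]
tab top [ 27.4 -76.5] scene tab top [ 18.3 -85.7]
scene bar top corners [-46.2 -99.8] [-54.5 -66.9]
```

View pics/z_top.png

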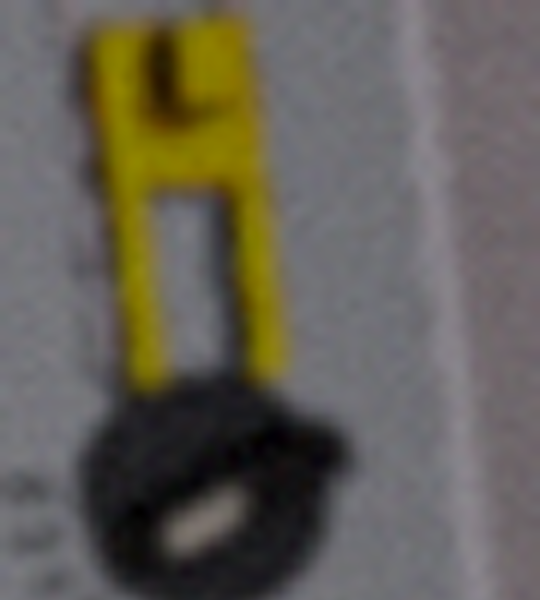

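View pics/z_scene.png

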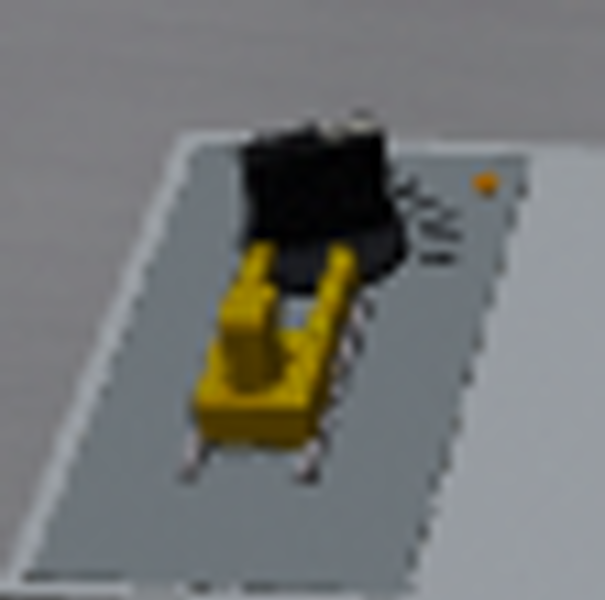

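```bash
cat > m3.py <<'E'
from h import *
h=np.load("h.npy"); z=.085
def bar(ang,zz,ax=-.0445,ay=-.0855,l=.036,w=.010):
    d=np.array([-np.cos(ang),np.sin(ang)]);n=np.array([-d[1],d[0]])
    return np.array([[*(np.array([ax,ay])+a*d*l/2+b*n*w/2),zz] for a,b in((1,1),(1,-1),(-1,-1),(-1,1))])
box=lambda cx,cy,lx,ly,zz:np.array([[cx-lx/2,cy-ly/2,zz],[cx+lx/2,cy-ly/2,zz],[cx+lx/2,cy+ly/2,zz],[cx-lx/2,cy+ly/2,zz]])
P=[(W(h,bar(a,z+.0355)),c) for a,c in((1.05,(0,255,0)),(1.2,(255,0,255)))]
tx=.030;P+=[(W(h,box(tx,-.0855,.016,.012,z+.039)),(255,0,0)),(W(h,box(tx,-.0855,.016,.012,z+.016)),(255,128,0))]
for n,b,f in(("top",(400,200,445,250),12),("scene",(225,155,280,205),12)):
    overlay(n,P,b,f,f"pics/z2_{n}.png",cv2.imread(f"pics/{n}0.png")[:,:,::-1])
for n,a,b,hh in(("amber",(194.5,472.3),(208.4,191.2),.0725),("solv",(215.1,261.8),(213.9,372.6),.0775)):print(n,tri(a[::-1],b[::-1]))
for p in((-.0445,-.0855,.1),(.030,-.0855,.1),(0,.055,.123)):print(p,W(h,p))
E
python3 m3.py; python3 -c "
import cv2,numpy as np
cv2.imwrite('pics/zz.png',cv2.resize(np.hstack([cv2.imread('pics/z2_top.png')[:600],cv2.imread('pics/z2_scene.png')[:600]]),(800,400)))"
```

```text
amber (array([ 0.60990407, -0.28552146,  0.05427174]), np.float64(3.3057284352410647))
solv (array([0.5467898 , 0.19284394, 0.06016034]), np.float64(2.325089279051781))
(-0.0445, -0.0855, 0.1) [[ 0.50089221 -0.1450666   0.1       ]]
(0.03, -0.0855, 0.1) [[ 0.57493517 -0.1368271   0.1       ]]
(0, 0.055, 0.123) [[ 5.2958028e-01 -5.0694752e-04  1.2300000e-01]]
```

View pics/zz.png

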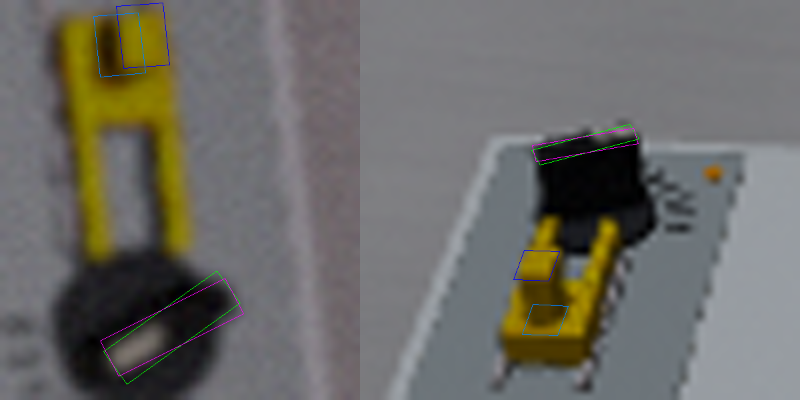

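Emit:
send_rows --motion '[{"x": 3.5, "y": -2.85, "grip": -1}, {"x": 3.5, "y": -2.85}, {"x": 3.5, "y": -2.85}, {"x": 3.5, "y": -2.85}, {"x": 3.5, "y": -2.85}, {"x": 3.5, "y": -2.85}, {"x": 3.5, "y": -2.85}, {"x": 3.5, "y": -2.85}, {"x": 3.5, "y": -2.85}, {"x": 3.5, "y": -2.85}]'

```text
$.motion[0]: bad value
```

Emit:
send_rows --motion '[{"az": 0.14, "grip": -0.2}, {"az": 0.14}, {"az": 0.14}, {"az": 0.14}, {"az": 0.14}, {"az": 0.14}, {"az": 0.14}, {"az": 0.14}, {"az": 0.14}, {}]'

```text
$.motion[0]: bad value
```

Emit:
send_rows --motion '[{"x": 3.5, "y": -2.85, "z": 0, "ax": 0, "ay": 0, "az": 0, "grip": -1}, {"x": 3.5, "y": -2.85, "z": 0, "ax": 0, "ay": 0, "az": 0, "grip": -1}]'

```text
clock: 1.0
position: [0.2609, -0.5369, 0.2309]
tool_rot: [180.0, -0.0, 19.0]
force: [1.1, 0.9, 0.6]
opening: 0.999
```

Emit:
send_rows --motion '[{"x": 3.5, "y": -2.85, "z": 0, "ax": 0, "ay": 0, "az": 0.0, "grip": -0.3}, {"x": 3.5, "y": -2.85, "z": 0, "ax": 0, "ay": 0, "az": 0.0, "grip": -0.3}, {"x": 3.5, "y": -2.85, "z": 0, "ax": 0, "ay": 0, "az": 0, "grip": -0.3}, {"x": 3.5, "y": -2.85, "z": 0, "ax": 0, "ay": 0, "az": 0, "grip": -0.3}, {"x": 3.5, "y": -2.85, "z": 0, "ax": 0, "ay": 0, "az": 0, "grip": -0.3}, {"x": 3.5, "y": -2.85, "z": 0, "ax": 0, "ay": 0, "az": 0, "grip": -0.3}, {"x": 3.5, "y": -2.85, "z": 0, "ax": 0, "ay": 0, "az": 0, "grip": -0.3}, {"x": 3.5, "y": -2.85, "z": 0, "ax": 0, "ay": 0, "az": 0, "grip": -0.3}, {"x": 3.5, "y": -2.85, "z": 0, "ax": 0, "ay": 0, "az": 0, "grip": -0.3}, {"x": 3.5, "y": -2.85, "z": 0, "ax": 0, "ay": 0, "az": 0, "grip": -0.3}]'

```text
clock: 2.0
position: [0.4989, -0.1509, 0.2317]
tool_rot: [179.9, -0.0, 19.2]
force: [0.3, -1.7, -0.3]
opening: 0.652
```

Emit:
send_rows --motion '[{"x": 0, "y": 0, "z": 0, "ax": 0, "ay": 0, "az": 0.14, "grip": -0.3}, {"x": 0, "y": 0, "z": 0, "ax": 0, "ay": 0, "az": 0.14, "grip": -0.3}, {"x": 0, "y": 0, "z": 0, "ax": 0, "ay": 0, "az": 0.14, "grip": -0.3}, {"x": 0, "y": 0, "z": 0, "ax": 0, "ay": 0, "az": 0.14, "grip": -0.3}, {"x": 0, "y": 0, "z": 0, "ax": 0, "ay": 0, "az": 0.14, "grip": -0.3}, {"x": 0, "y": 0, "z": 0, "ax": 0, "ay": 0, "az": 0.14, "grip": -0.3}, {"x": 0, "y": 0, "z": 0, "ax": 0, "ay": 0, "az": 0.14, "grip": -0.3}, {"x": 0, "y": 0, "z": 0, "ax": 0, "ay": 0, "az": 0.14, "grip": -0.3}, {"x": 0, "y": 0, "z": 0, "ax": 0, "ay": 0, "az": 0.14, "grip": -0.3}, {"x": 0, "y": 0, "z": 0, "ax": 0, "ay": 0, "az": 0.04, "grip": -0.3}]'

```text
clock: 3.0
position: [0.4981, -0.1524, 0.2315]
tool_rot: [-180.0, -0.0, -55.5]
force: [0.2, -0.1, 0.0]
opening: 0.652
```

```bash
cat >> h.py <<'E'
def delta(target):
    s=arm.sense(); t=np.radians(s['tool_rot'][2]); d=np.array(target)-s['position']
    print("pos",s['position'].round(4),"rot",s['tool_rot'].round(2),"open",round(s['opening'],2),"F",s['force'].round(1),"clk",s['clock'])
    print("tool cm", (100*np.array([np.cos(t)*d[0]+np.sin(t)*d[1], np.sin(t)*d[0]-np.cos(t)*d[1], -d[2]])).round(2))
E
python3 - <<'E'
from h import *
h=np.load("h.npy"); p=W(h,(-.0455,-.0865,.15))[0];print(p); delta(p)
for n in("scene","top"):cv2.imwrite(f"pics/{n}1.png",arm.camera(n)[:,:,::-1])
a=cv2.imread("pics/top1.png")[150:290,300:480];b=cv2.imread("pics/scene1.png")[110:250,180:360]
cv2.imwrite("pics/b1.png",cv2.resize(np.hstack([a,b]),(800,310),interpolation=cv2.INTER_CUBIC))
E
```

```text
[ 0.50000894 -0.14617107  0.15      ]
pos [ 0.4981 -0.1524  0.2315] rot [-1.7999e+02 -2.0000e-02 -5.5490e+01] open 0.65 F [ 0.2 -0.1  0. ] clk 3.0
tool cm [-0.4  -0.51  8.15]
```

View pics/b1.png

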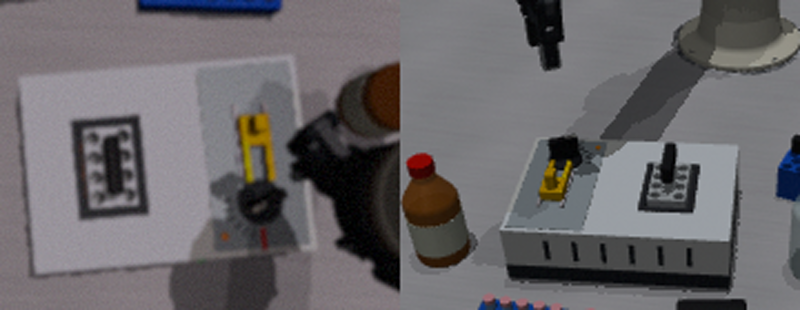

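Run:
```python
from h import *
s=arm.sense()
for n,b,f in(("top",(380,170,480,270),6),("scene",(200,90,300,190),6)):
    overlay(n,[(s['position'],(0,255,0)),(s['position']+[0,0,-.08],(0,0,255))],b,f,f"pics/c_{n}.png",cv2.imread(f"pics/{n}1.png")[:,:,::-1])
cv2.imwrite("pics/c1.png",cv2.resize(np.hstack([cv2.imread("pics/c_top.png"),cv2.imread("pics/c_scene.png")]),(800,400)))
```

```text
(no output)
```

View pics/c1.png

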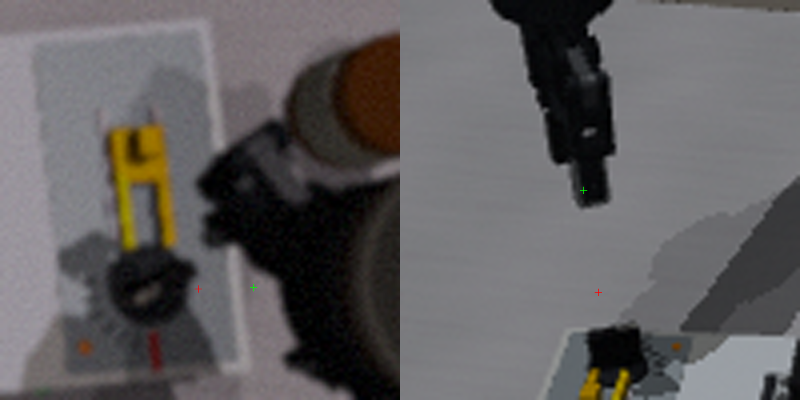

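Emit:
send_rows --motion '[{"x": -0.2, "y": -0.25, "z": 3, "ax": 0, "ay": 0, "az": 0, "grip": -0.3}, {"x": -0.2, "y": -0.25, "z": 3, "ax": 0, "ay": 0, "az": 0, "grip": -0.3}, {"x": 0, "y": 0, "z": 2.5, "ax": 0, "ay": 0, "az": 0, "grip": -0.3}, {"x": 0, "y": 0, "z": 2, "ax": 0, "ay": 0, "az": 0, "grip": -0.3}, {"x": 0, "y": 0, "z": 1, "ax": 0, "ay": 0, "az": 0, "grip": -0.3}, {"x": 0, "y": 0, "z": 0.6, "ax": 0, "ay": 0, "az": 0, "grip": -0.3}, {"x": 0, "y": 0, "z": 0, "ax": 0, "ay": 0, "az": 0, "grip": -0.3}]'

```text
clock: 3.8
position: [0.4999, -0.1462, 0.1102]
tool_rot: [180.0, 0.0, -55.2]
force: [0.5, -0.1, 0.5]
opening: 0.647
```

Run:
```python
from h import *
h=np.load("h.npy"); p=W(h,(-.0455,-.0865,.10))[0]; delta(p)
for n in("scene","top"):cv2.imwrite(f"pics/{n}2.png",arm.camera(n)[:,:,::-1])
a=cv2.imread("pics/top2.png")[170:270,380:480];b=cv2.imread("pics/scene2.png")[130:230,200:300]
cv2.imwrite("pics/b2.png",cv2.resize(np.hstack([a,b]),(800,400),interpolation=cv2.INTER_CUBIC))
```

```text
pos [ 0.4999 -0.1462  0.1102] rot [ 1.7999e+02  2.0000e-02 -5.5210e+01] open 0.65 F [ 0.5 -0.1  0.5] clk 3.8
tool cm [ 0.01 -0.01  1.02]
```

View pics/b2.png

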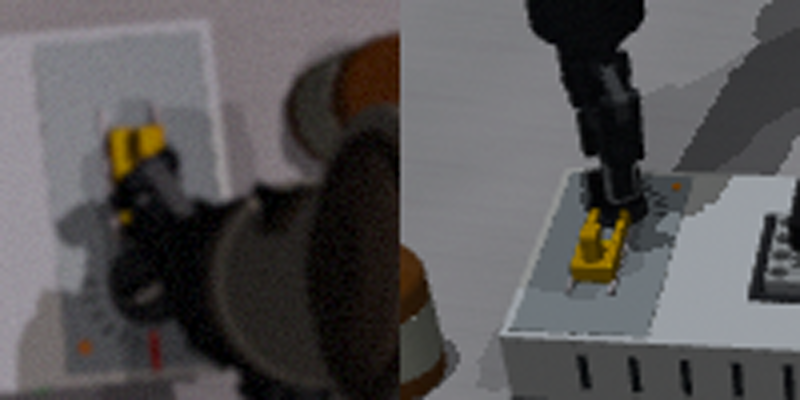

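Emit:
send_rows --grip_force 20 --motion '[{"x": 0, "y": 0, "z": 0.6, "ax": 0, "ay": 0, "az": 0, "grip": -0.3}, {"x": 0, "y": 0, "z": 0.4, "ax": 0, "ay": 0, "az": 0, "grip": 0.4}, {"x": 0, "y": 0, "z": 0, "ax": 0, "ay": 0, "az": 0, "grip": 0.5}, {"x": 0, "y": 0, "z": 0, "ax": 0, "ay": 0, "az": 0, "grip": 0.6}, {"x": 0, "y": 0, "z": 0, "ax": 0, "ay": 0, "az": 0, "grip": 0.65}, {"x": 0, "y": 0, "z": 0, "ax": 0, "ay": 0, "az": 0, "grip": 0.7}, {"x": 0, "y": 0, "z": 0, "ax": 0, "ay": 0, "az": 0, "grip": 0.7}]'

```text
clock: 4.6
position: [0.5015, -0.1449, 0.1007]
tool_rot: [-179.8, -0.0, -55.2]
force: [4.8, 2.9, -2.6]
opening: 0.151
```

Emit:
send_rows --motion '[{"x": 0, "y": -0.25, "z": 0, "ax": 0, "ay": 0, "az": 0, "grip": 0.7}, {"x": 0, "y": 0, "z": 0, "ax": 0, "ay": 0, "az": 0, "grip": 0.75}, {"x": 0, "y": 0, "z": 0, "ax": 0, "ay": 0, "az": 0, "grip": 0.8}, {"x": 0, "y": 0, "z": 0, "ax": 0, "ay": 0, "az": 0, "grip": 0.8}]'

```text
clock: 5.0
position: [0.5026, -0.1443, 0.1005]
tool_rot: [-179.9, -0.0, -55.2]
force: [4.2, 3.7, -0.8]
opening: 0.11
```

Emit:
send_rows --motion '[{"x": 0, "y": -0.1, "z": 0, "ax": 0, "ay": 0, "az": 0, "grip": 0.85}, {"x": 0, "y": 0, "z": 0, "ax": 0, "ay": 0, "az": 0, "grip": 0.9}, {"x": 0, "y": 0, "z": 0, "ax": 0, "ay": 0, "az": 0, "grip": 1}, {"x": 0, "y": 0, "z": 0, "ax": 0, "ay": 0, "az": 0, "grip": 1}]'

```text
clock: 5.4
position: [0.5026, -0.1442, 0.1005]
tool_rot: [180.0, 0.0, -55.2]
force: [0.1, 3.0, 4.1]
opening: 0.11
```

Run:
```python
from h import *
s=arm.sense();print(s['wrist_torque'],s['tool_rot'],s['position'])
for n in("scene","top"):cv2.imwrite(f"pics/{n}3.png",arm.camera(n)[:,:,::-1])
a=cv2.imread("pics/top3.png")[170:270,380:480];b=cv2.imread("pics/scene3.png")[130:230,200:300]
cv2.imwrite("pics/b3.png",cv2.resize(np.hstack([a,b]),(800,400),interpolation=cv2.INTER_CUBIC))
```

```text
[ 0.67525578 -0.05211389 -0.02204956] [ 1.79987926e+02  3.37541633e-03 -5.52447395e+01] [ 0.5026329  -0.14424119  0.10048035]
```

View pics/b3.png

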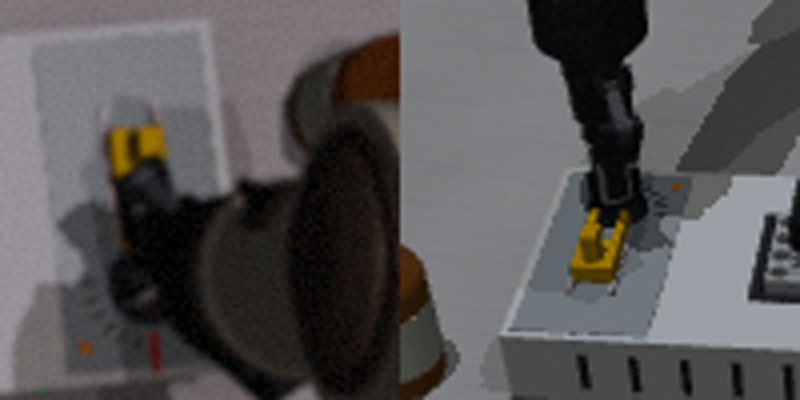

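Emit:
send_rows --motion '[{"x": 0, "y": 0, "z": 0, "ax": 0, "ay": 0, "az": -0.1, "grip": 1}, {"x": 0, "y": 0, "z": 0, "ax": 0, "ay": 0, "az": -0.1, "grip": 1}, {"x": 0, "y": 0, "z": 0, "ax": 0, "ay": 0, "az": -0.1, "grip": 1}, {"x": 0, "y": 0, "z": 0, "ax": 0, "ay": 0, "az": -0.1, "grip": 1}, {"x": 0, "y": 0, "z": 0, "ax": 0, "ay": 0, "az": -0.1, "grip": 1}]'

```text
clock: 6.0
position: [0.5031, -0.1437, 0.1005]
tool_rot: [-180.0, -0.0, -26.3]
force: [1.0, 3.9, 3.4]
opening: 0.113
```

Emit:
send_rows --motion '[{"x": 0, "y": 0, "z": 0, "ax": 0, "ay": 0, "az": -0.1, "grip": 1}, {"x": 0, "y": 0, "z": 0, "ax": 0, "ay": 0, "az": -0.1, "grip": 1}, {"x": 0, "y": 0, "z": 0, "ax": 0, "ay": 0, "az": -0.1, "grip": 1}, {"x": 0, "y": 0, "z": 0, "ax": 0, "ay": 0, "az": -0.1, "grip": 1}, {"x": 0, "y": 0, "z": 0, "ax": 0, "ay": 0, "az": -0.1, "grip": 1}, {"x": 0, "y": 0, "z": 0, "ax": 0, "ay": 0, "az": -0.07, "grip": 1}, {"x": 0, "y": 0, "z": 0, "ax": 0, "ay": 0, "az": 0, "grip": 1}]'

```text
clock: 6.7
position: [0.5032, -0.143, 0.1005]
tool_rot: [-179.9, -0.1, 6.2]
force: [0.5, 4.8, 5.6]
opening: 0.106
```

Run:
```python
from h import *
s=arm.sense();print(s['wrist_torque'],s['tool_rot'],s['position'],s['force'])
for n in("scene","top"):cv2.imwrite(f"pics/{n}4.png",arm.camera(n)[:,:,::-1])
a=cv2.imread("pics/top4.png")[170:270,380:480];b=cv2.imread("pics/scene4.png")[130:230,200:300]
cv2.imwrite("pics/b4.png",cv2.resize(np.hstack([a,b]),(800,400),interpolation=cv2.INTER_CUBIC))
```

```text
[ 1.21809748 -0.09899517  0.0331036 ] [-1.79922827e+02 -6.06518623e-02  6.23419941e+00] [ 0.50323602 -0.14299958  0.1004839 ] [0.45637287 4.753351   5.55920114]
```

View pics/b4.png

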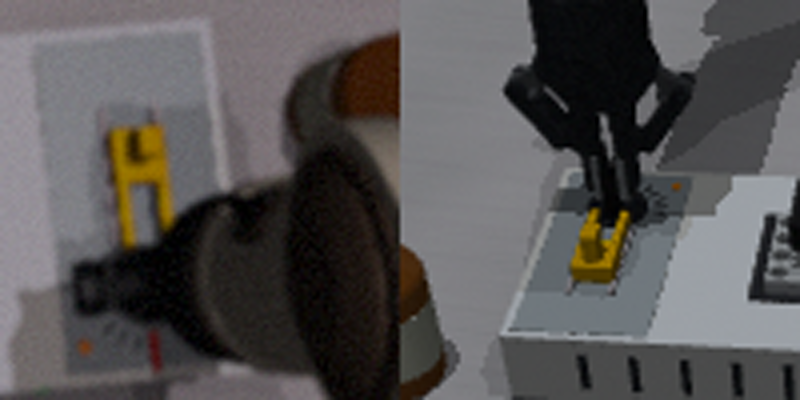

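Emit:
send_rows --motion '[{"x": 0, "y": -0.1, "z": 0, "ax": 0, "ay": 0, "az": 0, "grip": 0.6}, {"x": 0, "y": 0, "z": 0, "ax": 0, "ay": 0, "az": 0, "grip": 0.3}, {"x": 0, "y": 0, "z": 0, "ax": 0, "ay": 0, "az": 0, "grip": 0.3}, {"x": 0, "y": 0, "z": -2, "ax": 0, "ay": 0, "az": 0, "grip": 0.3}, {"x": 0, "y": 0, "z": -4, "ax": 0, "ay": 0, "az": 0, "grip": 0.3}, {"x": 4, "y": 0, "z": -2, "ax": 0, "ay": 0, "az": 0, "grip": 1}, {"x": 4, "y": 0, "z": 0, "ax": 0, "ay": 0, "az": 0, "grip": 1}, {"x": 4, "y": 0, "z": 0, "ax": 0, "ay": 0, "az": 0, "grip": 1}, {"x": 0, "y": 0, "z": 0, "ax": 0, "ay": 0, "az": 0, "grip": 1}]'

```text
clock: 7.7
position: [0.626, -0.1296, 0.18]
tool_rot: [-179.9, -0.2, 6.1]
force: [0.4, 0.1, -0.7]
opening: 0.003
```

```bash
cat > look.py <<'E'
import sys
from h import *
k=sys.argv[1]
s=arm.sense();print(s['wrist_torque'].round(2),s['tool_rot'].round(2),s['position'].round(4),s['force'].round(1),s['opening'],s['clock'])
for n in("scene","top"):cv2.imwrite(f"pics/{n}{k}.png",arm.camera(n)[:,:,::-1])
tb=[int(v) for v in sys.argv[2].split(",")];sb=[int(v) for v in sys.argv[3].split(",")]
L=[]
for n,b in(("top",tb),("scene",sb)):
    a=cv2.imread(f"pics/{n}{k}.png")[b[1]:b[1]+b[2],b[0]:b[0]+b[2]];L.append(cv2.resize(a,(400,400),interpolation=cv2.INTER_CUBIC))
cv2.imwrite(f"pics/b{k}.png",np.hstack(L))
E
python3 look.py 5 390,190,80 215,145,70
```

```text
[0.   0.   0.03] [-179.92   -0.2     6.11] [ 0.626  -0.1296  0.18  ] [ 0.4  0.1 -0.7] 0.002669991830252423 7.7
```

View pics/b5.png

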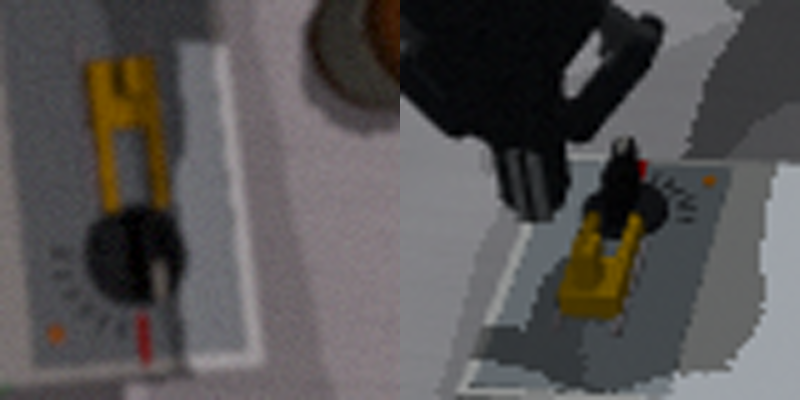

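Emit:
send_rows --motion '[{"x": 0, "y": 0, "z": 3, "ax": 0, "ay": 0, "az": 0, "grip": 1}, {"x": 0, "y": 0, "z": 3, "ax": 0, "ay": 0, "az": 0, "grip": 1}, {"x": 0, "y": 0, "z": 1.3, "ax": 0, "ay": 0, "az": 0, "grip": 1}, {"x": -1, "y": 0, "z": 0, "ax": 0, "ay": 0, "az": 0, "grip": 1}, {"x": -1, "y": 0, "z": 0, "ax": 0, "ay": 0, "az": 0, "grip": 1}, {"x": -0.5, "y": 0, "z": 0, "ax": 0, "ay": 0, "az": 0, "grip": 1}, {"x": -0.5, "y": 0, "z": 0, "ax": 0, "ay": 0, "az": 0, "grip": 1}, {"x": -0.5, "y": 0, "z": 0, "ax": 0, "ay": 0, "az": 0, "grip": 1}]'

```text
clock: 8.6
position: [0.5882, -0.1348, 0.1089]
tool_rot: [179.9, -0.2, 6.1]
force: [1.8, 0.6, 1.3]
opening: -0.0
```

```bash
python3 look.py 6 390,190,80 215,145,70
```

```text
[-0.08 -0.37  0.02] [179.92  -0.2    6.05] [ 0.5882 -0.1348  0.1089] [1.8 0.6 1.3] -0.00014844208117237274 8.6
```

View pics/b6.png

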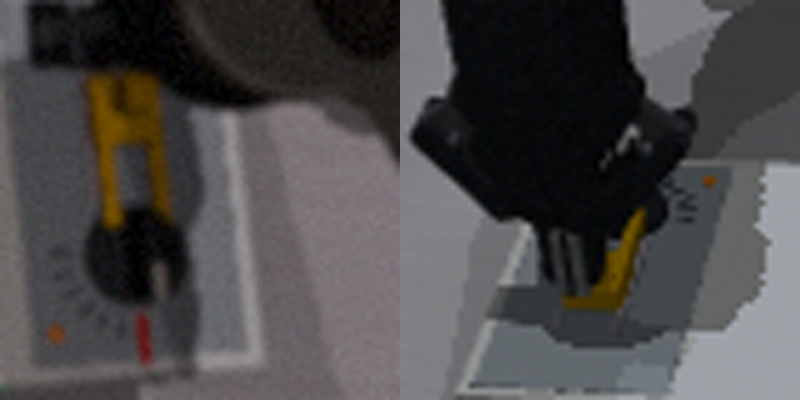

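Emit:
send_rows --motion '[{"x": -0.5, "y": 0, "z": 0, "ax": 0, "ay": 0, "az": 0, "grip": 1}, {"x": -0.5, "y": 0, "z": 0, "ax": 0, "ay": 0, "az": 0, "grip": 1}]'

```text
clock: 8.9
position: [0.5776, -0.1353, 0.1077]
tool_rot: [180.0, -0.1, 6.1]
force: [2.2, -0.6, 1.4]
opening: -0.0
```

Emit:
send_rows --motion '[{"x": -0.5, "y": 0, "z": 0, "ax": 0, "ay": 0, "az": 0, "grip": 1}, {"x": -0.5, "y": 0, "z": 0, "ax": 0, "ay": 0, "az": 0, "grip": 1}]'

```text
clock: 9.1
position: [0.567, -0.1363, 0.1073]
tool_rot: [-180.0, -0.0, 6.1]
force: [2.1, -0.0, 1.4]
opening: 0.002
```

```bash
python3 look.py 7 390,190,80 215,145,70
```

```text
[-0.07 -0.34 -0.04] [-1.80e+02 -1.00e-02  6.07e+00] [ 0.567  -0.1363  0.1073] [ 2.1 -0.   1.4] 0.002496524214711287 9.1
```

View pics/b7.png

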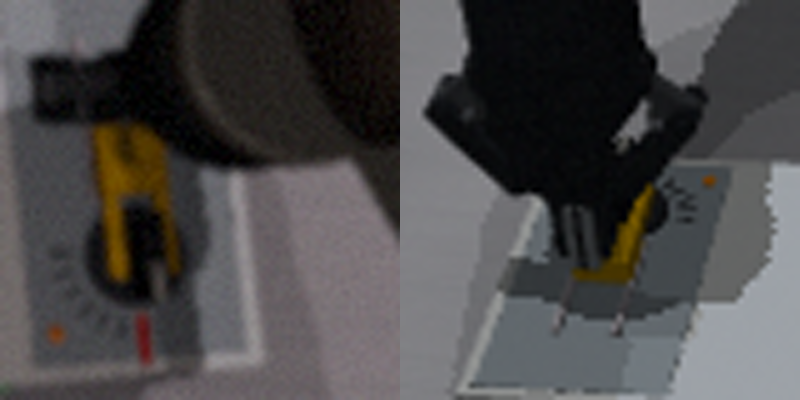

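Prongs straddle the bar, so I'll push on in 2 mm steps until it hits the stop.

Emit:
send_rows --motion '[{"x": -0.2, "y": 0, "z": 0, "ax": 0, "ay": 0, "az": 0, "grip": 1}, {"x": -0.2, "y": 0, "z": 0, "ax": 0, "ay": 0, "az": 0, "grip": 1}]'

```text
clock: 9.4
position: [0.5632, -0.1367, 0.1071]
tool_rot: [-180.0, 0.0, 6.1]
force: [1.7, -0.4, -0.4]
opening: 0.002
```

Emit:
send_rows --motion '[{"x": -0.2, "y": 0, "z": 0, "ax": 0, "ay": 0, "az": 0, "grip": 1}, {"x": -0.1, "y": 0, "z": 0, "ax": 0, "ay": 0, "az": 0, "grip": 1}]'

```text
clock: 9.6
position: [0.5623, -0.1367, 0.1075]
tool_rot: [-180.0, -0.3, 6.1]
force: [9.1, 0.5, -6.2]
opening: 0.002
```

Emit:
send_rows --motion '[{"x": 0.5, "y": 0, "z": 0, "ax": 0, "ay": 0, "az": 0, "grip": 1}, {"x": 0.5, "y": 0, "z": -3, "ax": 0, "ay": 0, "az": 0, "grip": 1}, {"x": 0, "y": 0, "z": -4, "ax": 0, "ay": 0, "az": 0, "grip": 0}, {"x": 4, "y": 0, "z": -4, "ax": 0, "ay": 0, "az": 0, "grip": 0}, {"x": 4.5, "y": 0, "z": 0, "ax": 0, "ay": 0, "az": 0, "grip": 0}, {"x": 4.5, "y": 0, "z": 0, "ax": 0, "ay": 0, "az": 0, "grip": 0}]'

```text
clock: 10.2
position: [0.6963, -0.1237, 0.2148]
tool_rot: [179.9, -0.1, 6.0]
force: [1.2, -0.7, 1.2]
opening: 0.495
```

```bash
python3 look.py 8 310,170,140 215,145,130
```

```text
[-0.01  0.   -0.01] [ 1.7989e+02 -7.0000e-02  5.9700e+00] [ 0.6963 -0.1237  0.2148] [ 1.2 -0.7  1.2] 0.4950815001814283 10.2
```

View pics/b8.png

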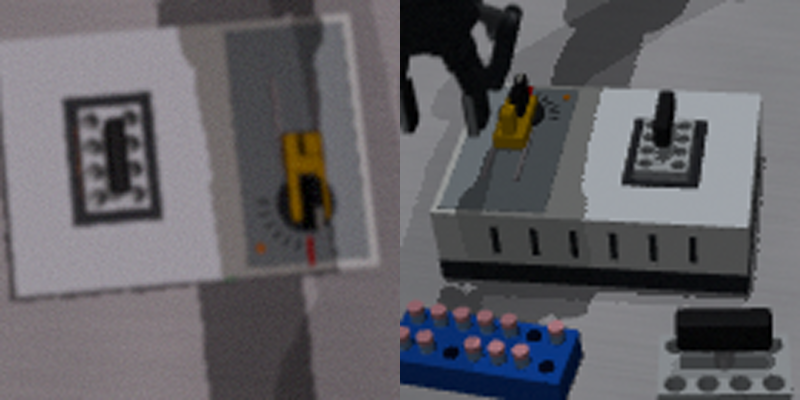

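```bash
cat > m4.py <<'E'
from h import *
h=np.load("h.npy"); z=.085
C=np.array([[-.095,-.135,z],[-.095,.135,z],[.095,.135,z],[.095,-.135,z]])
box=lambda cx,cy,lx,ly,zz:np.array([[cx-lx/2,cy-ly/2,zz],[cx+lx/2,cy-ly/2,zz],[cx+lx/2,cy+ly/2,zz],[cx-lx/2,cy+ly/2,zz]])
P=[]
for d,c in(((0,0,0),(0,255,0)),((.002,.003,0),(0,0,255))):
    g=h+d
    for q in(C,box(0,.055,.054,.014,z+.05)):P.append((W(g,q),c))
L=[]
for n,b,f in(("top",(330,185,390,250),9),("scene",(270,155,350,235),7)):
    overlay(n,P,b,f,f"pics/z4_{n}.png",cv2.imread(f"pics/{n}8.png")[:,:,::-1])
L=[cv2.resize(cv2.imread(f"pics/z4_{n}.png"),(400,430)) for n in("top","scene")]
cv2.imwrite("pics/zz4.png",np.hstack(L))
E
python3 m4.py
```

```text
(no output)
```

View pics/zz4.png

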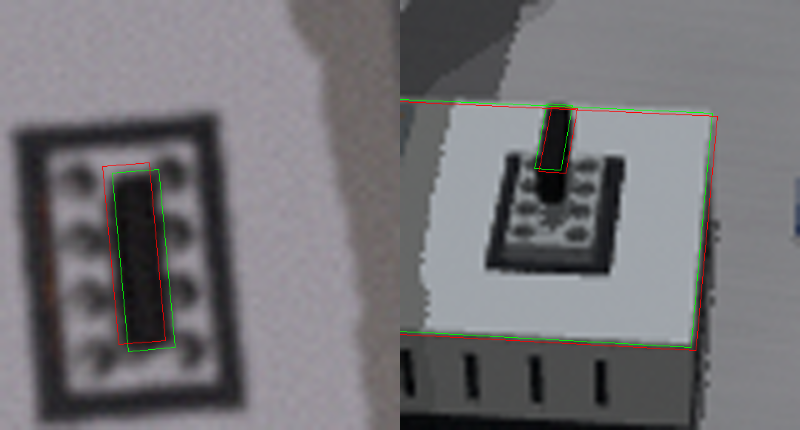

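```bash
python3 -c "
from h import *
delta([.531,.0015,.145])"
```

```text
pos [ 0.6983 -0.1206  0.2109] rot [-1.7982e+02 -3.0000e-02  6.1500e+00] open 0.5 F [ 0.   0.9 -0.9] clk 10.3
tool cm [-15.33 -13.94   6.59]
```

Emit:
send_rows --motion '[{"x": -3.1, "y": -2.8, "z": 0, "ax": 0, "ay": 0, "az": 0, "grip": 0.1}, {"x": -3.1, "y": -2.8, "z": 0, "ax": 0, "ay": 0, "az": 0, "grip": 0.1}, {"x": -3.1, "y": -2.8, "z": 0, "ax": 0, "ay": 0, "az": 0, "grip": 0.1}, {"x": -3.1, "y": -2.8, "z": 0, "ax": 0, "ay": 0, "az": 0, "grip": 0.1}, {"x": -2.9, "y": -2.7, "z": 0, "ax": 0, "ay": 0, "az": -0.003, "grip": 0.1}, {"x": 0, "y": 0, "z": 3, "ax": 0, "ay": 0, "az": 0, "grip": 0.1}, {"x": 0, "y": 0, "z": 3, "ax": 0, "ay": 0, "az": 0, "grip": 0.1}, {"x": 0, "y": 0, "z": 0, "ax": 0, "ay": 0, "az": 0, "grip": 0.1}]'

```text
clock: 11.1
position: [0.5238, -0.0015, 0.1495]
tool_rot: [-180.0, 0.5, 6.2]
force: [-0.7, 0.5, 0.1]
opening: 0.453
```

```bash
python3 look.py 9 310,170,120 255,125,100;python3 -c "
from h import *
delta([.531,.0015,.1043])"
```

```text
[ 0.    0.01 -0.05] [-179.99    0.48    6.25] [ 0.5238 -0.0015  0.1495] [-0.7  0.5  0.1] 0.4530688693430768 11.1
pos [ 0.5272 -0.0008  0.1527] rot [-1.7998e+02  1.2000e-01  6.2400e+00] open 0.45 F [0.5 0.1 0.5] clk 11.2
tool cm [ 0.4  -0.19  4.84]
```

View pics/b9.png

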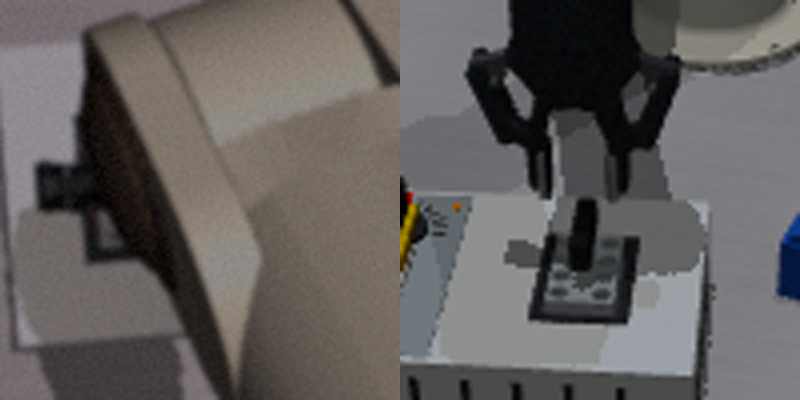

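Emit:
send_rows --motion '[{"x": 0.3, "y": -0.2, "z": 0, "ax": 0, "ay": 0, "az": 0, "grip": 0.1}, {"x": 0, "y": 0, "z": 2.4, "ax": 0, "ay": 0, "az": 0, "grip": 0.1}, {"x": 0, "y": 0, "z": 2, "ax": 0, "ay": 0, "az": 0, "grip": 0.1}, {"x": 0, "y": 0, "z": 0, "ax": 0, "ay": 0, "az": 0, "grip": 0.4}, {"x": 0, "y": 0, "z": 0, "ax": 0, "ay": 0, "az": 0, "grip": 0.5}]'

```text
clock: 11.7
position: [0.5316, 0.0018, 0.1097]
tool_rot: [-180.0, -0.1, 6.2]
force: [0.3, 0.0, 1.2]
opening: 0.249
```

Emit:
send_rows --grip_force 30 --motion '[{"x": 0, "y": 0, "z": 0.5, "ax": 0, "ay": 0, "az": 0, "grip": 0.55}, {"x": 0, "y": 0, "z": 0, "ax": 0, "ay": 0, "az": 0, "grip": 0.6}, {"x": 0, "y": 0, "z": 0, "ax": 0, "ay": 0, "az": 0, "grip": 0.65}, {"x": 0, "y": 0, "z": 0, "ax": 0, "ay": 0, "az": 0, "grip": 0.68}, {"x": 0, "y": 0, "z": 0, "ax": 0, "ay": 0, "az": 0, "grip": 0.68}]'

```text
clock: 12.2
position: [0.5313, 0.0013, 0.1043]
tool_rot: [180.0, -0.0, 6.2]
force: [-0.3, -1.6, 4.6]
opening: 0.161
```

Emit:
send_rows --grip_force 80 --motion '[{"x": 0, "y": 0, "z": 0, "ax": 0, "ay": 0, "az": 0, "grip": 0.8}, {"x": 0, "y": 0, "z": 0, "ax": 0, "ay": 0, "az": 0, "grip": 1}, {"x": 0, "y": 0, "z": 0, "ax": 0, "ay": 0, "az": 0, "grip": 1}, {"x": 0, "y": 0, "z": 0, "ax": 0, "ay": 0, "az": 0, "grip": 1}]'

```text
clock: 12.6
position: [0.5313, 0.0013, 0.1044]
tool_rot: [180.0, -0.0, 6.2]
force: [-1.2, -2.1, 7.0]
opening: 0.152
```

```bash
python3 look.py 10 310,170,120 255,125,100
```

```text
[-0.22  0.34  0.18] [ 1.7995e+02 -5.0000e-02  6.2400e+00] [0.5313 0.0013 0.1044] [-1.2 -2.1  7. ] 0.1523468442099189 12.6
```

View pics/b10.png

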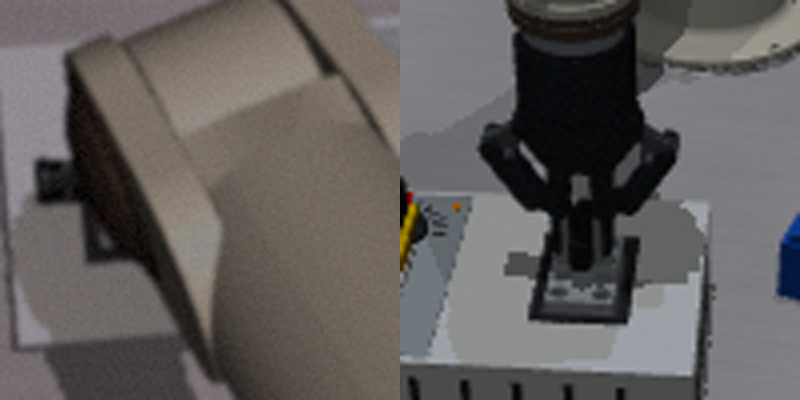

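Emit:
send_rows --motion '[{"x": 0, "y": 0.16, "z": 0, "ax": 0.04, "ay": 0, "az": 0, "grip": 1}, {"x": 0, "y": 0.16, "z": 0, "ax": 0.04, "ay": 0, "az": 0, "grip": 1}, {"x": 0, "y": 0, "z": 0, "ax": 0, "ay": 0, "az": 0, "grip": 1}]'

```text
clock: 13.0
position: [0.5318, -0.0013, 0.1056]
tool_rot: [-175.4, -0.0, 6.2]
force: [-5.7, 1.6, 19.1]
opening: 0.148
```

Emit:
send_rows --motion '[{"x": 0, "y": 0, "z": -0.15, "ax": 0, "ay": 0, "az": 0, "grip": 1}, {"x": 0, "y": 0, "z": -0.15, "ax": 0, "ay": 0, "az": 0, "grip": 1}, {"x": 0, "y": 0, "z": 0, "ax": 0, "ay": 0, "az": 0, "grip": 1}]'

```text
clock: 13.3
position: [0.5314, -0.0014, 0.1058]
tool_rot: [-175.4, -0.0, 6.3]
force: [3.7, 2.1, -7.5]
opening: 0.15
```

```bash
python3 -c "
from h import *
delta([.5313,.0013,.1044]);print(arm.sense()['wrist_torque'].round(2))"
```

```text
pos [ 0.5314 -0.0014  0.1058] rot [-1.7538e+02 -5.0000e-02  6.2900e+00] open 0.15 F [ 3.7  2.1 -7.5] clk 13.3
tool cm [ 0.02 -0.27  0.14]
[-0.7  -0.91  0.01]
```

Emit:
send_rows --motion '[{"x": 0, "y": -0.21, "z": -0.1, "ax": -0.054, "ay": 0, "az": 0, "grip": 1}, {"x": 0, "y": -0.21, "z": -0.1, "ax": -0.053, "ay": 0, "az": 0, "grip": 1}, {"x": 0, "y": -0.21, "z": -0.1, "ax": -0.053, "ay": 0, "az": 0, "grip": 1}, {"x": 0, "y": 0, "z": 0, "ax": 0, "ay": 0, "az": 0, "grip": 1}]'

```text
clock: 13.7
position: [0.5305, 0.0053, 0.1091]
tool_rot: [175.4, -0.0, 6.4]
force: [2.6, -0.5, -6.3]
opening: 0.152
```

```bash
python3 look.py 11 310,170,120 225,145,110
```

```text
[ 0.42 -0.58  0.03] [ 1.7536e+02 -1.0000e-02  6.3800e+00] [0.5305 0.0053 0.1091] [ 2.6 -0.5 -6.3] 0.1515900862296145 13.7
```

View pics/b11.png

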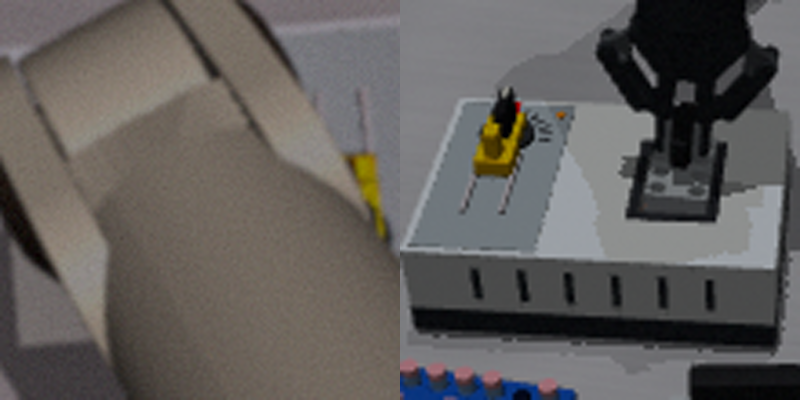

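Emit:
send_rows --motion '[{"x": 0, "y": 0.22, "z": -0.1, "ax": 0.054, "ay": 0, "az": 0, "grip": 1}, {"x": 0, "y": 0.22, "z": -0.1, "ax": 0.053, "ay": 0, "az": 0, "grip": 1}, {"x": 0, "y": 0.22, "z": -0.1, "ax": 0.053, "ay": 0, "az": 0, "grip": 1}, {"x": 0, "y": 0, "z": 0, "ax": 0, "ay": 0, "az": 0, "grip": 1}]'

```text
clock: 14.2
position: [0.5313, -0.003, 0.1126]
tool_rot: [-175.2, 0.0, 6.1]
force: [1.2, 2.1, -4.5]
opening: 0.15
```

Emit:
send_rows --motion '[{"x": 0, "y": -0.22, "z": -0.1, "ax": -0.054, "ay": 0, "az": 0, "grip": 1}, {"x": 0, "y": -0.22, "z": -0.1, "ax": -0.053, "ay": 0, "az": 0, "grip": 1}, {"x": 0, "y": -0.22, "z": -0.1, "ax": -0.053, "ay": 0, "az": 0, "grip": 1}, {"x": 0, "y": 0, "z": 0, "ax": 0, "ay": 0, "az": 0, "grip": 1}]'

```text
clock: 14.6
position: [0.5303, 0.0056, 0.1159]
tool_rot: [175.4, 0.0, 6.4]
force: [2.1, -0.2, -4.7]
opening: 0.143
```

Emit:
send_rows --motion '[{"x": 0, "y": 0.23, "z": -0.1, "ax": 0.054, "ay": 0, "az": 0, "grip": 1}, {"x": 0, "y": 0.23, "z": -0.1, "ax": 0.053, "ay": 0, "az": 0, "grip": 1}, {"x": 0, "y": 0.23, "z": -0.1, "ax": 0.053, "ay": 0, "az": 0, "grip": 1}, {"x": 0, "y": 0, "z": 0, "ax": 0, "ay": 0, "az": 0, "grip": 1}]'

```text
clock: 15.0
position: [0.5313, -0.0036, 0.1192]
tool_rot: [-175.2, 0.0, 6.0]
force: [0.2, 3.3, -3.6]
opening: 0.148
```

Emit:
send_rows --motion '[{"x": 0, "y": -0.23, "z": -0.1, "ax": -0.054, "ay": 0, "az": 0, "grip": 1}, {"x": 0, "y": -0.23, "z": -0.1, "ax": -0.053, "ay": 0, "az": 0, "grip": 1}, {"x": 0, "y": -0.23, "z": -0.1, "ax": -0.053, "ay": 0, "az": 0, "grip": 1}, {"x": 0, "y": 0, "z": 0, "ax": 0, "ay": 0, "az": 0, "grip": 1}]'

```text
clock: 15.4
position: [0.5302, 0.0059, 0.1225]
tool_rot: [175.4, 0.0, 6.4]
force: [1.1, -0.5, -4.1]
opening: 0.149
```

```bash
python3 look.py 12 310,170,120 225,145,110
```

```text
[ 0.4  -0.27  0.03] [1.7542e+02 1.0000e-02 6.4200e+00] [0.5302 0.0059 0.1225] [ 1.1 -0.5 -4.1] 0.1493618336283564 15.4
```

View pics/b12.png

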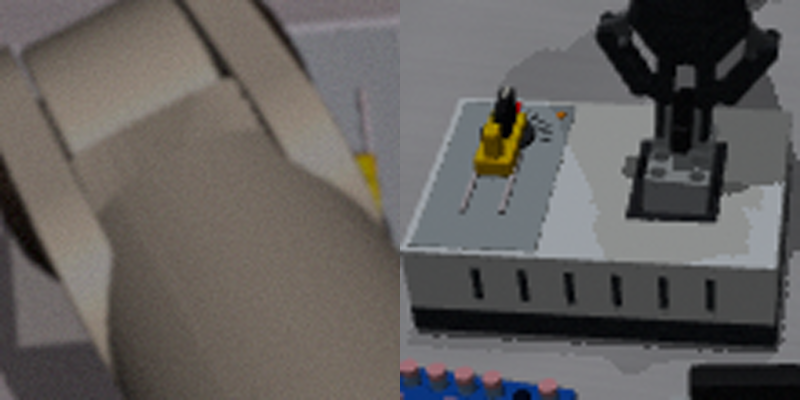

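Emit:
send_rows --motion '[{"x": 0, "y": 0.24, "z": -0.1, "ax": 0.054, "ay": 0, "az": 0, "grip": 1}, {"x": 0, "y": 0.24, "z": -0.1, "ax": 0.053, "ay": 0, "az": 0, "grip": 1}, {"x": 0, "y": 0.24, "z": -0.1, "ax": 0.053, "ay": 0, "az": 0, "grip": 1}, {"x": 0, "y": 0, "z": 0, "ax": 0, "ay": 0, "az": 0, "grip": 1}]'

```text
clock: 15.9
position: [0.5312, -0.0022, 0.1258]
tool_rot: [-175.0, 0.0, 6.0]
force: [0.5, 7.4, -3.8]
opening: 0.148
```

Emit:
send_rows --motion '[{"x": 0, "y": -0.24, "z": -0.1, "ax": -0.054, "ay": 0, "az": 0, "grip": 1}, {"x": 0, "y": -0.24, "z": -0.1, "ax": -0.053, "ay": 0, "az": 0, "grip": 1}, {"x": 0, "y": -0.24, "z": -0.1, "ax": -0.053, "ay": 0, "az": 0, "grip": 1}, {"x": 0, "y": 0, "z": 0, "ax": 0, "ay": 0, "az": 0, "grip": 1}]'

```text
clock: 16.3
position: [0.5298, 0.0057, 0.1287]
tool_rot: [175.5, 0.1, 6.4]
force: [-0.2, 1.6, -5.0]
opening: 0.143
```

Emit:
send_rows --motion '[{"x": 0, "y": 0.12, "z": -0.1, "ax": 0.027, "ay": 0, "az": 0, "grip": 1}, {"x": 0, "y": 0.12, "z": -0.1, "ax": 0.027, "ay": 0, "az": 0, "grip": 1}, {"x": 0, "y": 0.12, "z": -0.1, "ax": 0.026, "ay": 0, "az": 0, "grip": 1}, {"x": 0, "y": 0, "z": 0, "ax": 0, "ay": 0, "az": 0, "grip": 1}]'

```text
clock: 16.7
position: [0.5306, -0.001, 0.1317]
tool_rot: [-179.9, 0.1, 6.0]
force: [-0.9, 1.6, -4.9]
opening: 0.151
```

Emit:
send_rows --motion '[{"x": 0, "y": -0.1, "z": -0.3, "ax": 0, "ay": 0, "az": -0.003, "grip": 1}, {"x": 0.05, "y": -0.1, "z": -0.3, "ax": 0, "ay": 0, "az": -0.003, "grip": 1}, {"x": 0, "y": 0, "z": -0.4, "ax": 0, "ay": 0, "az": 0, "grip": 1}, {"x": 0, "y": 0, "z": -0.4, "ax": 0, "ay": 0, "az": 0, "grip": 1}]'

```text
clock: 17.1
position: [0.5313, 0.0029, 0.1465]
tool_rot: [180.0, -0.0, 6.6]
force: [0.3, -0.3, -4.8]
opening: 0.148
```

Emit:
send_rows --motion '[{"x": 0, "y": 0, "z": -0.5, "ax": 0, "ay": 0, "az": 0, "grip": 1}, {"x": 0, "y": 0, "z": -0.5, "ax": 0, "ay": 0, "az": 0, "grip": 1}, {"x": 0, "y": 0, "z": -0.5, "ax": 0, "ay": 0, "az": 0, "grip": 1}, {"x": 0, "y": 0, "z": -0.4, "ax": 0, "ay": 0, "az": 0, "grip": 1}, {"x": 0, "y": 0, "z": 0, "ax": 0, "ay": 0, "az": 0, "grip": 1}, {"x": 0, "y": 0, "z": 0, "ax": 0, "ay": 0, "az": 0, "grip": 1}]'

```text
clock: 17.7
position: [0.5312, 0.0029, 0.1651]
tool_rot: [180.0, -0.0, 6.6]
force: [0.5, -0.0, -5.1]
opening: 0.152
```

```bash
cat > m5.py <<'E'
from h import *
h=np.load("h.npy")+[.001,.0015,0]; z=.085
box=lambda cx,cy,lx,ly,zz:np.array([[cx-lx/2,cy-ly/2,zz],[cx+lx/2,cy-ly/2,zz],[cx+lx/2,cy+ly/2,zz],[cx-lx/2,cy+ly/2,zz]])
C=box(0,0,.19,.27,z)
P=[(W(h,C),(0,255,0)),(W(h,box(0,.055,.08,.051,z)),(0,255,255)),(W(h,box(0,.055,.076,.046,z+.02)),(255,0,255)),(W(h,box(0,.055,.076,.046,z+.07)),(255,0,255))]
overlay("scene",P,(220,130,350,240),6,"pics/e_scene.png")
E
python3 look.py 13 310,170,120 225,145,110; python3 m5.py
```

```text
[-0.02 -0.01 -0.02] [ 1.7999e+02 -1.0000e-02  6.5700e+00] [0.5312 0.0029 0.1651] [ 0.5 -0.  -5.1] 0.15166842423747307 17.7
```

View pics/e_scene.png

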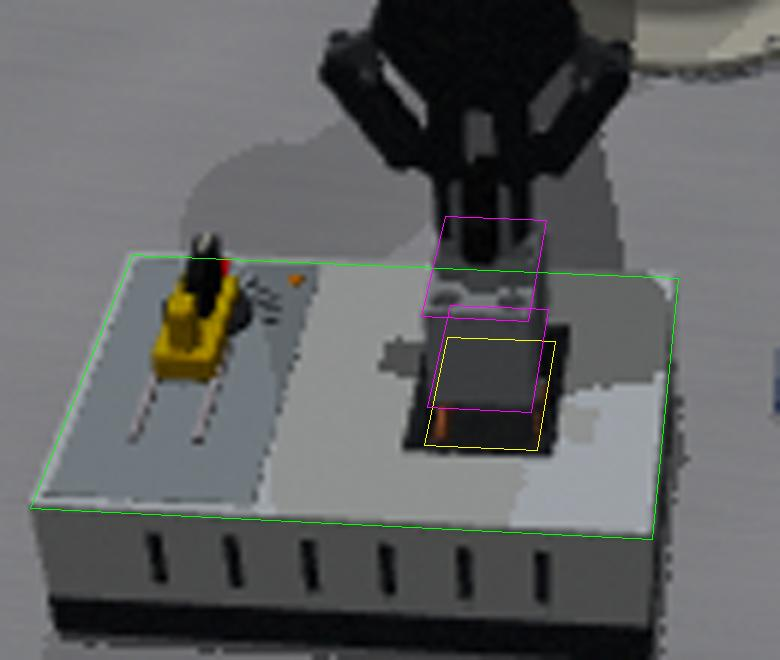

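View pics/top13.png

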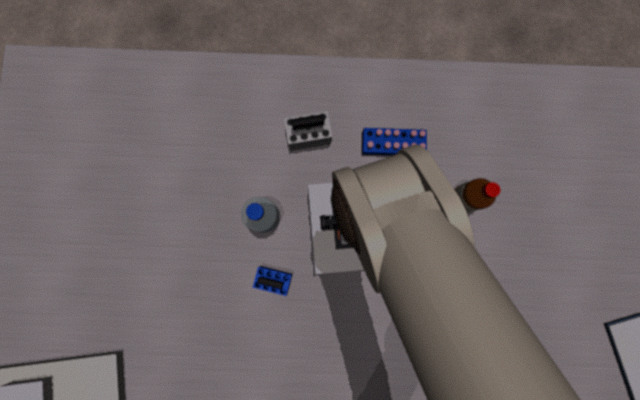

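View pics/scene13.png

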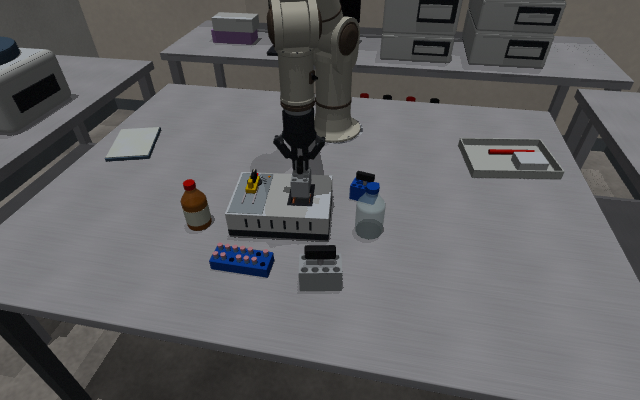

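Emit:
send_rows --motion '[{"x": 0, "y": 0.15, "z": 0.05, "ax": 0, "ay": 0, "az": 0.003, "grip": 1}, {"x": 0, "y": 0, "z": 0, "ax": 0, "ay": 0, "az": 0, "grip": 1}, {"x": 0, "y": 0, "z": 0, "ax": 0, "ay": 0, "az": 0, "grip": 1}, {"x": 0, "y": 0, "z": 0, "ax": 0, "ay": 0, "az": 0, "grip": 1}, {"x": 0, "y": 0, "z": 0, "ax": 0, "ay": 0, "az": 0, "grip": 1}]'

```text
clock: 18.35
position: [0.5314, 0.0015, 0.1645]
tool_rot: [-180.0, -0.0, 6.4]
force: [0.3, 0.1, -4.7]
opening: 0.148
```

```bash
python3 look.py 14 310,170,120 225,145,110; python3 m5.py; python3 -c "
from h import *
print(np.abs(arm.sense()['joint_velocities']).max())"
```

```text
[-0.01  0.01  0.03] [-180.     -0.      6.41] [0.5314 0.0015 0.1645] [ 0.3  0.1 -4.7] 0.14841343501447402 18.35
0.06875494108571087
```

View pics/e_scene.png

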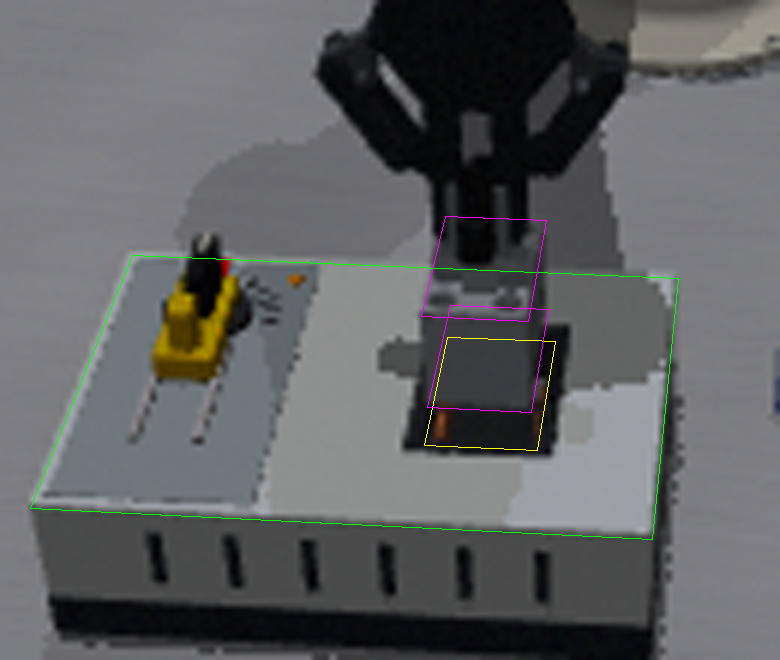

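The block is level and still above its well. The lock is home over the bar, the dial is at the mark, and the heater outline hasn't moved. I'm handing in.

```bash
python3 -c "
from bench import arm
print(arm.sign_off())"
```

```text
the job is handed in; nothing more can be done
None
```

The job is done and handed in at about 18.4 s of the 61 s allowed; the sign-off gives no verdict.

- **Dial:** I turned it back about 1.07 rad. The top picture afterwards shows its stripe in line with the red mark.
- **Lock:** I pushed it until it stopped, at about 9 N. The pictures show its prongs straddling the bar.
- **Block:** I gripped it by the handle and rocked it left and right by about 0.08 rad, easing it up about 3 mm per lean. It then lifted straight out once clear of the plates. The pull I saw during rocking stayed under 8 N, against the heater's weight of about 33 N.

**Last checks:**
- **Hold:** the block is level to within 0.1°, aligned with the heater's yaw, and still. The wrist carries 4.7 N, which is its weight.
- **Height:** the tool rose 60.1 mm from the grip, so the block's underside is about 20 mm above the well mouth if the handle did not slip. The picture overlay agrees to about 2 mm.
- **Surroundings:** the heater's outline matches where it stood at the start. The bottles and rack look unmoved by eye.

**Disagreement:** the camera put the dial about 3 mm away from where the gripper found it, and the handle 1–2 mm away. I corrected by feel, so the block could be 1–2 mm off centre over the well.

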